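# Clamp a watch on the timing stand

### The arm

A 6-joint arm with a two-finger parallel gripper is mounted at the origin on the work surface. World frame = base frame: x ahead of the robot, y to its left, z up, the work surface at z = 0. Lengths are in m, angles in rad, forces in N, time in s.
With the tool pointing down it reaches from about 0.35 to 0.725 m from the base axis. Payload 6 kg.
Tool frame: the origin (TCP) lies between the finger pads; the fingertips stand 8 mm ahead of it and the grasp point (between the pads) lies 11 mm behind it; z points along the fingers, y is the line along which they close (so a half turn about z gives the same grasp; the last joint's range is limited). The gripper opens to 85 mm and grips with 20 to 120 N. Pads are 22 mm wide; open, the fingers measure 114 mm over their backs; the gripper's body (76 mm by 85 mm) begins 54 mm behind the grasp point. The pads swing forward as they close: fully open they stand 13 mm farther back than shut.
Start: joints at [-0.913, 0.04, 0.085, 0, -1.615, -0.334], TCP at [0.191, -0.569, 0.239] pointing down, gripper open.
Joint ranges: [-2.56, 2.56], [-1.29, 2.01], [-1.08, 1.49], [-3.29, 1.98], [-2.81, -0.18], [-2.99, 2.99]. Speed limits (rad/s): [2.57, 2.57, 3.01, 3.14, 3.14, 3.14].

### API

Orientations are given as a unit quaternion [x, y, z, w].
In Python, from station import manip gives the robot as it stands.
- The arm moves only by the tool apply_moves, never from a script. Its argument "steps" is a list of rows, each a list of 7 numbers: the turn, a rotation vector about the tool's x, y, z in degrees, then the shift along the tool's x, y, z in cm, then the opening in per cent of the stroke, from 0 (shut) to 100 (fully open). In form: [[wx, wy, wz, dx, dy, dz, claw], ...]. A call has 1 to 12 rows; each row shifts and turns the commanded pose from where the row before left it, along the tool's axes as they then stand; what a row does not reach is not made up. A row lasts 1/10 s, in which the tool goes at most 50 mm and 8.59 degrees, less where a joint would pass 70% of its speed; a pose out of reach is approached as far as the arm can. A call is refused whole if a number of a shift passes 5 or a number of a turn 8.59, either way. A call with a gripper value outside its range is refused whole. The fingers move at their own pace and stop on an object; "squeeze" is the grip in N (left out, the last holds). Time passes only in rows, so rows that do not move let the fingers close. It gives the time, the measured TCP pose, the force, the opening and the grip force at its end, in the units of the state.
- manip.read_state(): the state, without advancing time (a new reading comes with each control period).
- manip.grab_frame(name): name is "scene" or "top" or "wrist"; returns the picture (420x560x3 uint8, red, green, blue); there is no depth.
- manip.get_calibration(name): a dict with "vfov" (degrees; the focal length in pixels is half the picture's height over the tangent of half this angle, whatever the lens; pixels are square), "cx", "cy" (the principal point, pixels), "D" ([k1, k2, p1, p2, k3] as OpenCV has them; the pictures are not rectified), "R" (3x3) and "t" (3): a world point X has camera coordinates R X + t. Camera axes: x right, y down, z forward; pixel columns grow to the right and rows downward; lengths in m; the calibration is good to about 2 mm. A picture is of the moment at which its call begins: read the wrist's pose just before it. get_calibration takes no time and is no camera call; for the wrist camera it gives the pose at the moment of the call.
- manip.finish_job(): hands the job in; it is judged then, once.
The state is a dict: "t": time; "joint_positions": joint angles; "qvel": joint speeds; "joint_efforts": joint torques, N m; "position": TCP position; "ee_rot": TCP orientation; "force": force on the tool from outside, world axes, zero at the start; "wrist_torque": the same for the moment, N m; "gripper_width": finger opening in m; "grip_force": force on a finger pad.
Only numpy, scipy, OpenCV 4.12 (cv2) and the standard library are available. Lean on these libraries where they do the work, as an engineer would, in place of code of your own. Each camera call takes 0.05 s, during which the arm holds its last target. There are 200 camera calls.

### The job

Without picking anything up, push the watch lying in the channel of the timing stand along until it rests against the pickup block at the end. Then push the clamp's hand bar over past centre, so that it snaps across and its rubber foot holds the watch down there. Keep the watch flat on the stand, and leave the other things on the bench where they are.

Things in the scene. Friction and masses are not known exactly. Their poses are not given: they have to be found in the camera images.
- stand: Aluminium timing stand fixed to the bench: plate 20 mm thick, x -115 to +95 mm, 90 mm wide. Origin at bench level; +x runs along the channel to the pickup block and clamp, z up. Two rails along x (x -105 to +30 mm, 6 mm tall above the plate) leave a channel 50 mm wide about y = 0, open at -x. The pickup block, 8 mm tall above the plate, closes its +x end with its face at x = +30 mm.
- home (a point): Point on the plate's top (20 mm above the bench) where the centre of the watch's underside lies when the watch rests against the pickup block: x = +9 mm, y = 0 on the stand; the watch may rest up to 4 mm to either side. Axes as the stand's.
- watch: Steel watch head without strap, cream dial: round disc 42 mm across, 12 mm tall, about 90 g, lying dial up in the channel of the stand, 40 to 60 mm short of its place. It slides freely on the plate. Origin at the centre of its underside.
- clamp (a joint): Angle of the clamp lever (hand bar and arm with rubber foot, one piece). 0 = open: bar leans to the stand's +x, arm stands up. Grows as the bar swings over to -x. An over-centre spring holds it at either end: 4 N at the bar starts it, falling to none at the centre, 0.6 rad, beyond which it snaps on. About 1.2: foot on the seated watch, pressing 6 N; with no watch it stops at 1.32.
- clamp_bar (a point): Middle of the clamp's hand bar: black round bar 14 mm thick, 54 mm long, parallel to the stand's y. Open: at stand x = +104 mm, 106 mm above the bench; mid-swing x = +56 mm, 121 mm up; closed x = +8 mm, 106 mm up. A 9 mm rod joins its middle to the hinge; nothing stands beyond it at +x.
- clamp_hinge (a point): The clamp's hinge axis, parallel to the stand's y, at stand x = +56 mm, 36 mm above the bench, between two cheeks that reach 48 mm above the bench. The hand bar is 85 mm from it; the rubber foot (16 mm across) is 47 mm from it, on an arm 12 mm wide and 8 mm thick.
- spare_case: Bystander: spare watch head, smaller: disc 34 mm across, 9 mm tall, dark dial, lying on the bench beside the stand. Origin at the centre of its underside.
- screwdriver: Bystander: screwdriver 130 mm long, lying on the bench left of the stand. Origin under its middle, at bench level.
- oil: Bystander: small amber bottle, 24 mm across, 50 mm tall, standing right of the stand. Origin at the centre of its underside.
- movement_ring: Bystander: white plastic ring, 38 mm across, 8 mm tall, lying left of the stand. Origin at the centre of its underside.
- parts_tray: Bystander: grey parts tray with compartments, 100 x 120 x 18 mm, far left. Origin at the centre of its underside.
- loupe: Bystander: black eye loupe, 36 mm across, 34 mm tall, far left. Origin at the centre of its underside.
- jar: Bystander: glass jar with steel lid, 60 mm across, 60 mm tall, far right. Origin at the centre of its underside.
Not all that is in view belongs to the job. What is shaped like the watch but green is not meant.

How it is judged:
On the way, in this order (a step that is already met when the one before it is completed fails the run):
1. the watch rests against the pickup block while the clamp is still open (x of watch in the frame of stand between 0.006 and 0.0125 m and y of watch in the frame of stand between -0.006 and 0.006 m and z of watch in the frame of stand between 0.0175 and 0.0225 m and value of joint clamp below 0.3 rad), for 0.2 s.
2. the clamp has snapped over onto the watch (x of watch in the frame of stand between 0.006 and 0.0125 m and y of watch in the frame of stand between -0.006 and 0.006 m and z of watch in the frame of stand between 0.0175 and 0.0225 m and value of joint clamp between 1.13 and 1.27 rad), for 0.2 s.
At the end, for the whole second after the job is handed in: The watch lies flat and at rest against the pickup block (within 3 mm of touching it), and the clamp is over with its foot resting on the watch (joint 1.13 to 1.27 rad) (all of step 2 and angle between watch's own z axis and vertical below 0.06 rad and linear speed of watch below 0.01 m/s).
It fails at once if the watch is lifted off the stand by more than 8 mm (z of watch in the frame of stand above 0.028 m).
It fails at once if the watch is tipped by more than 0.35 rad (angle between watch's own z axis and vertical above 0.35 rad).
It fails at once if one of the seven bystanders is moved by more than 15 mm (distance of any of spare_case, screwdriver, oil, movement_ring, parts_tray, loupe, jar from where it was at the start of the episode above 0.015 m).
It also fails if it takes over 45 s, if anything falls off the work surface, if the arm or the gripper's body presses on something with over 40 N, if the wrist force passes 120 N, or if a joint passes its speed limit or range.

## Working session

There is one attempt and no reset: what is moved stays moved. The work goes in short steps, Python scripts to look and compute and a tool call to move; the robot and the scene stay as the last step left them, time stands still between calls to the robot, and variables do not carry over. Pictures are saved under pics/ and viewed, at most 10 in all, crops included, and the job is handed in when it is done.

Besides the shell and the picture viewer there is one more tool, called after "Call:" as name(argument=value, ...), one argument or row to a line, values as JSON. apply_moves: Moves the arm, as the interface text tells. Its arguments: {"type":"object","properties":{"steps":{"type":"array"},"squeeze":{"type":"number"}},"required":["steps"]}

```bash
mkdir -p pics; cat > h.py <<'E'
import numpy as np,cv2
from station import manip
def cal(n):
    c=manip.get_calibration(n); f=210/np.tan(np.radians(c['vfov'])/2)
    return np.array([[f,0,c['cx']],[0,f,c['cy']],[0,0,1.]]),np.array(c['D'],float),np.array(c['R']),np.array(c['t'])
def ray(n,px,z,c=None):
    K,D,R,t=c or cal(n)
    u=cv2.undistortPoints(np.array(px,float).reshape(-1,1,2),K,D).reshape(-1,2)
    d=np.c_[u,np.ones(len(u))]@R; o=-R.T@t
    return o+d*((z-o[2])/d[:,2])[:,None]
def proj(n,X,c=None):
    K,D,R,t=c or cal(n)
    return cv2.projectPoints(np.array(X,float).reshape(-1,1,3),cv2.Rodrigues(R)[0],t,K,D)[0].reshape(-1,2)
def save(n,f):
    im=manip.grab_frame(n)[:,:,::-1]; cv2.imwrite(f,im); return im
E
python3 - <<'E'
from h import *
a=save('top','pics/top.png');b=save('scene','pics/scene.png')
s=manip.read_state();print(s['t'],s['position'],s['ee_rot'],s['force'])
for n in('top','scene'):
    K,D,R,t=cal(n);print(n,K[0,0],D,-R.T@t)
E
```

```text
0.1 [ 0.19086286 -0.56853262  0.23834623] [-1.61185697e-01  9.86923750e-01  8.00434067e-04 -2.05054369e-04] [-0.27267887 -0.53744766  0.16212491]
top 537.8274655566655 [-0.21722428  0.          0.          0.          0.        ] [0.29814134 0.01412704 1.56716744]
scene 481.0902638585971 [-0.01177308  0.          0.          0.          0.        ] [ 1.32310708 -0.15409566  0.94490104]
```

View pics/top.png

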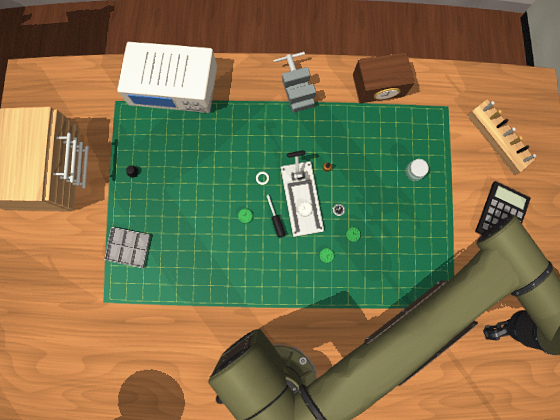

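View pics/scene.png

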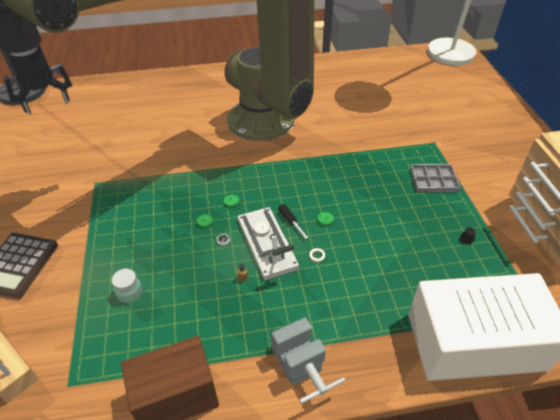

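The top view shows the stand at about (302,199). Its channel opens toward the robot, the watch is at (305,209) and the clamp bar at (296,154). I'll enlarge both views.

```bash
python3 - <<'E'
import cv2,numpy as np
a=cv2.imread('pics/top.png')[140:245,255:365];b=cv2.imread('pics/scene.png')[195:290,215:325]
a=cv2.resize(a,None,fx=5,fy=5,interpolation=cv2.INTER_CUBIC)
cv2.imwrite('pics/topc.png',a)
E
```

```text
(no output)
```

View pics/topc.png

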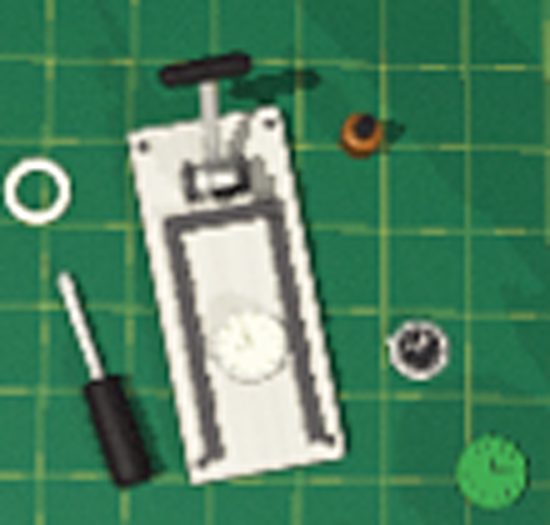

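The crop shows plate corners at (130,131), (283,107), (345,457) and (193,483), the watch centre at (251,345), and the bar from (163,75) to (248,62). The bar is open (+x).

```bash
cat >> h.py <<'E'
def rigid2(L,W):
    L=np.array(L,float);W=np.array(W)[:,:2];l=L.mean(0);w=W.mean(0);a=L-l;b=W-w
    th=np.arctan2((a[:,0]*b[:,1]-a[:,1]*b[:,0]).sum(),(a*b).sum());c,s=np.cos(th),np.sin(th);R=np.array([[c,-s],[s,c]])
    return th,R,w-R@l
E
python3 - <<'E'
from h import *
f=lambda p:(np.array(p,float)+.5)/5-.5+[255,140]
C=ray('top',f([(130,131),(283,107),(345,457),(193,483)]),.02)
L=[(.095,.045),(.095,-.045),(-.115,-.045),(-.115,.045)]
th,R,o=rigid2(L,C);print('yaw',th,np.degrees(th),'o',o,'res mm',1e3*((np.array(L)@R.T+o)-C[:,:2]))
w=ray('top',f([(251,345)]),.032)[0,:2];print('watch world',w,'stand',R.T@(w-o))
b=ray('top',f([(163,75),(248,62)]),.106)[:,:2];print('bar stand',(b-o)@R)
for n,p,z in(('spare',(418,350),.009),('oil',(362,135),.045),('ring',(38,191),.008),('sd tip',(64,275),.005),('sd end',(135,485),.01)):
    print(n,(ray('top',f([p]),z)[0,:2]-o)@R)
E
```

```text
yaw 0.18329930853554394 10.502276766752974 o [ 0.54928778 -0.06021108] res mm [[-0.17453712 -0.79424843]
 [ 0.12924035  0.68684151]
 [ 0.02524125 -0.27395334]
 [ 0.02005552  0.38136027]]
watch world [ 0.50726494 -0.06939877] stand [-0.04299354 -0.00137408]
bar stand [[ 0.10549274  0.02631469]
 [ 0.10505352 -0.02177481]]
spare [-0.05936633 -0.09945146]
oil [ 0.06561088 -0.08533045]
ring [0.07118021 0.1047995 ]
sd tip [0.01956783 0.09785685]
sd end [-0.10985731  0.07756029]
```

```bash
cat >> h.py <<'E'
from scipy.spatial.transform import Rotation as Ro
TH=0.1833;O=np.array([.5493,-.0602])
RS=np.array([[np.cos(TH),-np.sin(TH)],[np.sin(TH),np.cos(TH)]])
def rep(target=None):
    s=manip.read_state();p=s['position'];R=Ro.from_quat(s['ee_rot']).as_matrix()
    print('t',s['t'],'stand xyz mm',np.round(1e3*np.r_[RS.T@(p[:2]-O),p[2]],1),'F stand',np.round(RS.T@s['force'][:2],2),s['force'][2].round(2),'w',s['gripper_width'])
    G=np.array([[-np.cos(TH),-np.sin(TH),0],[-np.sin(TH),np.cos(TH),0],[0,0,-1]]).T
    G=np.c_[-np.r_[RS[:,0],0],np.r_[RS[:,1],0],[0,0,-1]]
    print('turn needed deg',np.round(np.degrees(Ro.from_matrix(R.T@G).as_rotvec()),2))
    if target is not None:
        T=np.r_[O+RS@target[:2],target[2]]; print('shift cm in aligned tool axes',np.round(100*G.T@(T-p),2))
E
python3 - <<'E'
from h import *
rep(np.array([-.100,-.001,.15]))
E
```

```text
t 0.1 stand xyz mm [-445.1 -434.5  238.3] F stand [-0.37 -0.48] 0.16 w 0.08537269888228792
turn needed deg [ 0.09 -0.02  8.05]
shift cm in aligned tool axes [-34.51  43.35   8.83]
```

Call:
apply_moves(
  steps=[
    [0,0,8.05,0,0,0,0],
    [0,0,0,-2.7,3.4,0.6,0],
    [0,0,0,-2.7,3.4,0.6,0],
    [0,0,0,-2.7,3.4,0.6,0],
    [0,0,0,-2.7,3.4,0.6,0],
    [0,0,0,-2.7,3.4,0.6,0],
    [0,0,0,-2.7,3.4,0.6,0],
    [0,0,0,-2.7,3.4,0.6,0],
    [0,0,0,-2.7,3.4,0.6,0],
    [0,0,0,-2.7,3.4,0.6,0],
    [0,0,0,-2.7,3.4,0.6,0],
    [0,0,0,-2.7,3.4,0.6,0],
  ],
)

```text
t: 1.3
position: [0.4151, -0.1451, 0.173]
ee_rot: [-0.092, 0.996, 0.0, 0.0]
force: [1.4, 0.1, 0.0]
gripper_width: 0.0001
grip_force: 0.0
```

Call:
apply_moves(
  steps=[
    [0,0,0,-2.4,3.0,1.0,0],
    [0,0,0,-2.4,3.0,1.0,0],
    [0,0,0,0,0,0,0],
    [0,0,0,0,0,0,0],
  ],
)

```text
t: 1.7
position: [0.4508, -0.0786, 0.1527]
ee_rot: [-0.092, 0.996, -0.0, -0.001]
force: [0.2, -0.8, -0.4]
gripper_width: 0.0002
grip_force: 0.0
```

```bash
python3 - <<'E'
from h import *
rep(np.array([-.100,-.001,.033]))
E
```

```text
t 1.7 stand xyz mm [-1.002e+02 -1.000e-01  1.527e+02] F stand [ 0.08 -0.8 ] -0.37 w 0.0001596327334976306
turn needed deg [-0.   -0.1   0.11]
shift cm in aligned tool axes [-0.02 -0.09 11.97]
```

Call:
apply_moves(
  steps=[
    [0,0,0,0,-0.1,3.5,0],
    [0,0,0,0,0,3.5,0],
    [0,0,0,0,0,2.5,0],
    [0,0,0,0,0,1.5,0],
    [0,0,0,0,0,0.6,0],
    [0,0,0,0,0,0,0],
    [0,0,0,0,0,0,0],
  ],
)

```text
t: 2.4
position: [0.4518, -0.0806, 0.0386]
ee_rot: [-0.091, 0.996, -0.0, 0.001]
force: [0.7, -0.9, 0.3]
gripper_width: -0.0003
grip_force: 0.0
```

```bash
python3 - <<'E'
from h import *
rep(np.array([-.100,-.001,.033]))
a=save('wrist','pics/w1.png');b=save('scene','pics/s1.png')[185:285,215:325]
cv2.imwrite('pics/c1.png',np.hstack([cv2.resize(a,(400,300)),cv2.resize(b,(330,300),interpolation=cv2.INTER_CUBIC)]))
E
```

```text
t 2.4 stand xyz mm [-99.6  -2.2  38.6] F stand [ 0.5  -1.01] 0.29 w -0.0002889168695802323
turn needed deg [-0.02  0.1  -0.03]
shift cm in aligned tool axes [0.04 0.12 0.56]
```

View pics/c1.png

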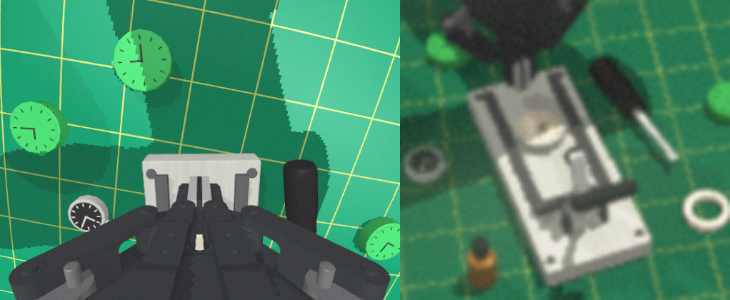

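The wrist view shows the fingertips between the rails at (200,200). The scene view shows them just behind the watch, which lies at (542,128), with the clamp open. Next I push.

Call:
apply_moves(
  steps=[
    [0,0,0,0,0.1,0.5,0],
    [0,0,0,-0.7,0,0,0],
    [0,0,0,-0.7,0,0,0],
    [0,0,0,-0.5,0,0,0],
    [0,0,0,-0.4,0,0,0],
    [0,0,0,-0.4,0,0,0],
    [0,0,0,-0.4,0,0,0],
    [0,0,0,-0.4,0,0,0],
    [0,0,0,-0.4,0,0,0],
    [0,0,0,-0.4,0,0,0],
    [0,0,0,-0.4,0,0,0],
    [0,0,0,-0.4,0,0,0],
  ],
)

```text
t: 3.7
position: [0.5015, -0.0698, 0.0323]
ee_rot: [-0.092, 0.996, 0.0, -0.0]
force: [-0.5, -0.2, -0.7]
gripper_width: -0.0001
grip_force: 0.3
```

```bash
python3 - <<'E'
from h import *
rep()
a=save('wrist','pics/w2.png');b=save('scene','pics/s2.png')[185:285,215:325]
cv2.imwrite('pics/c2.png',cv2.resize(b,(770,600),interpolation=cv2.INTER_CUBIC))
E
```

```text
t 3.7 stand xyz mm [-48.8  -0.7  32.3] F stand [-0.51 -0.15] -0.66 w -5.1192795918650296e-05
turn needed deg [ 0.01 -0.    0.  ]
```

View pics/c2.png

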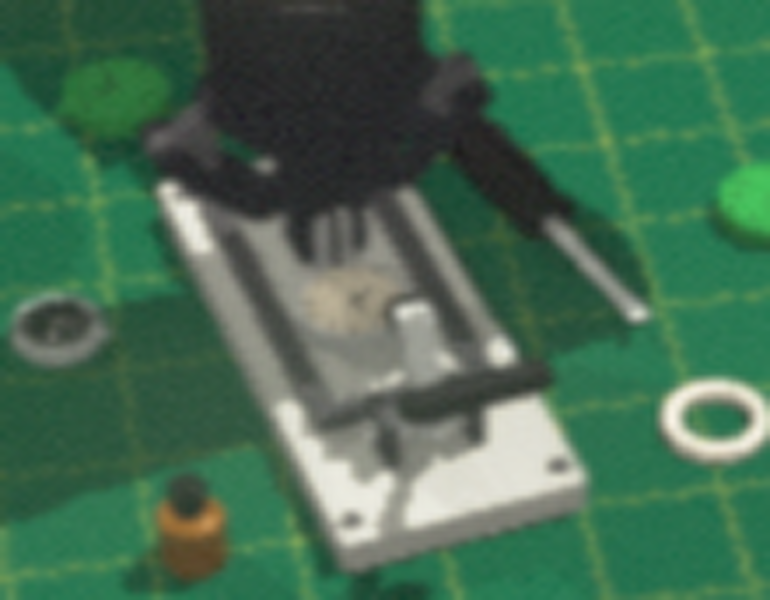

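The watch at (350,295) moves ahead of the fingers and lies flat. I'll continue.

Call:
apply_moves(
  steps=[
    [0,0,0,-0.4,0,0,0],
    [0,0,0,-0.4,0,0,0],
    [0,0,0,-0.4,0,0,0],
    [0,0,0,-0.4,0,0,0],
    [0,0,0,-0.3,0,0,0],
    [0,0,0,-0.3,0,0,0],
    [0,0,0,-0.2,0,0,0],
  ],
)

```text
t: 4.5
position: [0.525, -0.0654, 0.0322]
ee_rot: [-0.092, 0.996, 0.0, -0.0]
force: [-0.6, -0.4, -0.2]
gripper_width: 0.0001
grip_force: 0.3
```

```bash
python3 -c "
from h import *
rep()"
```

```text
t 4.5 stand xyz mm [-24.9  -0.7  32.2] F stand [-0.7  -0.24] -0.15 w 0.00011731682138779093
turn needed deg [ 0.   -0.01  0.  ]
```

Almost there. I'll creep on until a contact force shows.

Call:
apply_moves(
  steps=[
    [0,0,0,-0.1,0,0,0],
    [0,0,0,-0.1,0,0,0],
    [0,0,0,0,0,0,0],
  ],
)

```text
t: 4.8
position: [0.5255, -0.0655, 0.0322]
ee_rot: [-0.091, 0.996, -0.0, -0.002]
force: [-6.7, 0.3, 3.6]
gripper_width: -0.0001
grip_force: 3.3
```

Call:
apply_moves(
  steps=[
    [0,0,0,-0.1,0,0,0],
    [0,0,0,0,0,0,0],
    [0,0,0,0,0,0,0],
  ],
)

```text
t: 5.1
position: [0.5256, -0.0655, 0.0321]
ee_rot: [-0.091, 0.996, -0.0, -0.003]
force: [-10.3, 0.5, 5.7]
gripper_width: 0.0
grip_force: 5.1
```

```bash
python3 - <<'E'
from h import *
rep()
b=save('top','pics/t3.png')[140:245,255:365];c=save('scene','pics/s3.png')[195:285,215:315]
cv2.imwrite('pics/c3.png',np.hstack([cv2.resize(b,(400,400),interpolation=cv2.INTER_CUBIC),cv2.resize(c,(400,400),interpolation=cv2.INTER_CUBIC)]))
E
```

```text
t 5.1 stand xyz mm [-24.2  -0.9  32.1] F stand [-9.98  2.39] 5.66 w 1.9129646820042788e-05
turn needed deg [ 0.   -0.29 -0.02]
```

View pics/c3.png

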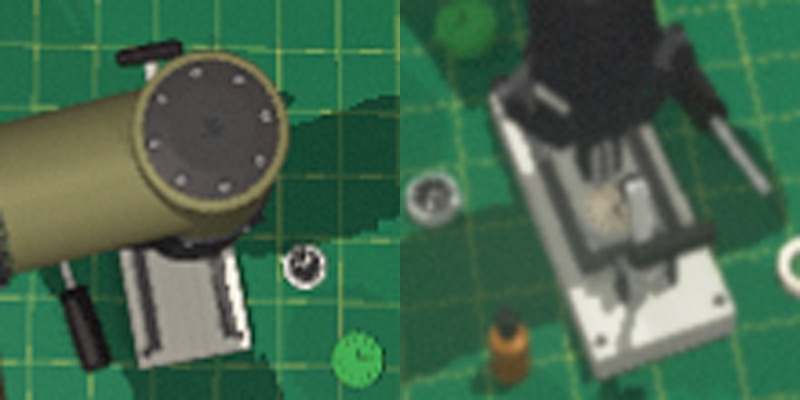

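Force has risen to 10 N with TCP x = -24 mm (about -23 expected), so the watch is against the block. I'll back off, rise, pass over the bar and check.

Call:
apply_moves(
  steps=[
    [0,0,0,0.3,0,0,0],
    [0,0,0,0.5,0,0,0],
    [0,0,0,1.5,0,0,0],
    [0,0,0,1.5,0,-1,0],
    [0,0,0,0,0,-4,0],
    [0,0,0,0,0,-4,0],
    [0,0,0,0,0,-4,0],
    [0,0,0,0,0,-2.5,0],
    [0,0,0,4,0,0,0],
    [0,0,0,4,0,0,0],
    [0,0,0,0,0,0,0],
  ],
)

```text
t: 6.3
position: [0.4097, -0.087, 0.1889]
ee_rot: [-0.091, 0.996, 0.0, 0.003]
force: [-0.5, -0.9, -0.2]
gripper_width: 0.0
grip_force: 0.0
```

```bash
python3 - <<'E'
from h import *
rep(np.array([.140,0,.185]))
np.savetxt('x',[0])
a=manip.grab_frame('top')[:,:,::-1];c=save('scene','pics/s4.png')[195:285,215:315]
cv2.imwrite('pics/c4.png',np.hstack([cv2.resize(a[140:245,255:355],(400,420),interpolation=cv2.INTER_CUBIC),cv2.resize(c,(400,420),interpolation=cv2.INTER_CUBIC)]))
X=np.r_[O+RS@[.009,0],.032]; p=proj('scene',[X])[0];print('home top in scene crop',(p-[215,195])*[4,420/90]+[400,0])
p=proj('top',[X])[0];print('top crop',(p-[255,140])*4)
E
```

```text
t 6.3 stand xyz mm [-142.2   -0.9  188.9] F stand [-0.65 -0.82] -0.19 w 2.4738645884312486e-06
turn needed deg [ 0.03  0.3  -0.01]
shift cm in aligned tool axes [-28.22   0.09   0.39]
home top in scene crop [613.78124943 216.31743204]
top crop [184.84409804 204.51329063]
```

View pics/c4.png

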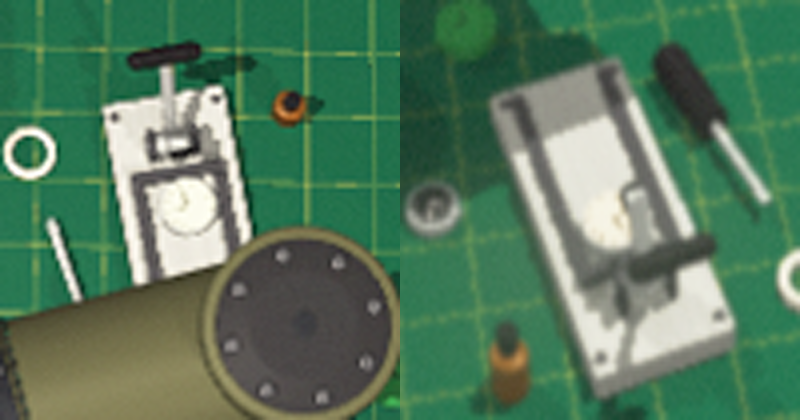

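The watch is at (189,206) in the top crop against home at (185,204.5): touching the block and about 3 mm to one side, within tolerance. The clamp is open, so I'll go over the bar.

Call:
apply_moves(
  steps=[
    [0,0,0,-4,0,0,0],
    [0,0,0,-4,0,0,0],
    [0,0,0,-4,0,0,0],
    [0,0,0,-4,0,0,0],
    [0,0,0,-4,0,0,0],
    [0,0,0,-4,0,0,0],
    [0,0,0,-4,0.1,0,0],
    [0,0,0,-0.2,0,0,0],
    [0,0,0,0,0,0,0],
    [0,0,0,0,0,0,0],
  ],
)

```text
t: 7.4
position: [0.6888, -0.0342, 0.1871]
ee_rot: [-0.092, 0.996, -0.0, -0.0]
force: [-0.3, -0.1, 0.6]
gripper_width: -0.0002
grip_force: 0.0
```

```bash
python3 - <<'E'
from h import *
rep(np.array([.140,0,.106]))
E
```

```text
t 7.4 stand xyz mm [1.419e+02 1.000e-01 1.871e+02] F stand [-0.3  -0.05] 0.58 w -0.00019289185681282104
turn needed deg [-0.01 -0.01 -0.  ]
shift cm in aligned tool axes [ 0.19 -0.01  8.11]
```

Call:
apply_moves(
  steps=[
    [0,0,0,0,0,3,0],
    [0,0,0,0,0,3,0],
    [0,0,0,0,0,2,0],
    [0,0,0,0,0,0,0],
    [0,0,0,-0.7,0,0,0],
    [0,0,0,-0.7,0,0,0],
    [0,0,0,-0.7,0,0,0],
    [0,0,0,-0.5,0,-0.2,0],
    [0,0,0,-0.5,0,-0.2,0],
    [0,0,0,-0.5,0,-0.2,0],
    [0,0,0,-0.5,0,-0.2,0],
  ],
)

```text
t: 8.5
position: [0.7296, -0.0265, 0.1155]
ee_rot: [-0.092, 0.996, 0.0, 0.0]
force: [0.7, -0.6, -0.1]
gripper_width: -0.0004
grip_force: 0.0
```

```bash
python3 - <<'E'
from h import *
rep()
E
```

```text
t 8.5 stand xyz mm [183.4   0.3 115.5] F stand [ 0.6  -0.75] -0.09 w -0.00042318165050392797
turn needed deg [0. 0. 0.]
```

I used the wrong sign: tool +x is stand -x. No harm done, so I'll come back and push.

Call:
apply_moves(
  steps=[
    [0,0,0,1.5,0,0.4,0],
    [0,0,0,1.5,0,0.4,0],
    [0,0,0,1.5,0,0,0],
    [0,0,0,1.0,0,0,0],
    [0,0,0,0.7,0,0,0],
    [0,0,0,0.5,0,-0.2,0],
    [0,0,0,0.5,0,-0.2,0],
    [0,0,0,0.5,0,-0.2,0],
  ],
)

```text
t: 9.3
position: [0.6555, -0.0404, 0.1155]
ee_rot: [-0.092, 0.996, -0.0, 0.003]
force: [5.9, -0.1, 4.6]
gripper_width: 0.0003
grip_force: 3.1
```

```bash
python3 - <<'E'
from h import *
rep()
E
```

```text
t 9.3 stand xyz mm [1.080e+02 1.000e-01 1.155e+02] F stand [ 5.83 -1.13] 4.65 w 0.00028355311689882604
turn needed deg [-0.05  0.34  0.03]
```

Call:
apply_moves(
  steps=[
    [0,0,0,0.5,0,-0.1,0],
    [0,0,0,0.5,0,-0.1,0],
    [0,0,0,0.5,0,-0.1,0],
    [0,0,0,0.5,0,-0.1,0],
    [0,0,0,0.5,0,0,0],
    [0,0,0,0.4,0,0,0],
  ],
)

```text
t: 9.9
position: [0.6238, -0.046, 0.1165]
ee_rot: [-0.091, 0.996, 0.0, -0.001]
force: [0.5, 0.1, -0.2]
gripper_width: -0.0002
grip_force: 0.3
```

Call:
apply_moves(
  steps=[
    [0,0,0,0.4,0,0,0],
    [0,0,0,0.4,0,0,0],
    [0,0,0,0.4,0,0,0],
    [0,0,0,0,0,0,0],
    [0,0,0,0,0,0,0],
  ],
)

```text
t: 10.4
position: [0.6129, -0.0482, 0.1172]
ee_rot: [-0.092, 0.996, 0.0, -0.0]
force: [-0.1, -0.2, -0.2]
gripper_width: -0.0
grip_force: 0.0
```

```bash
python3 - <<'E'
from h import *
rep()
c=save('scene','pics/s5.png')[195:285,215:315]
cv2.imwrite('pics/c5.png',cv2.resize(c,(600,540),interpolation=cv2.INTER_CUBIC))
E
```

```text
t 10.4 stand xyz mm [ 64.8   0.2 117.2] F stand [-0.18 -0.17] -0.17 w -1.4330824427621076e-05
turn needed deg [ 0.   -0.02 -0.  ]
```

Force is zero at x = 65 mm, so it has probably snapped. I'll retreat and look from both cameras.

Call:
apply_moves(
  steps=[
    [0,0,0,-1,0,0,0],
    [0,0,0,-3,0,-1,0],
    [0,0,0,-4,0,-3,0],
    [0,0,0,-3,0,-3,0],
    [0,0,0,0,-4,0,0],
    [0,0,0,0,-4,0,0],
    [0,0,0,0,-4,0,0],
    [0,0,0,0,-4,0,0],
    [0,0,0,0,-4,0,0],
    [0,0,0,0,-4,0,0],
    [0,0,0,0,0,0,0],
  ],
)

```text
t: 11.55
position: [0.7647, -0.2697, 0.184]
ee_rot: [-0.089, 0.996, 0.0, -0.002]
force: [-0.1, 1.0, -1.3]
gripper_width: 0.0002
grip_force: 0.0
```

```bash
python3 - <<'E'
from h import *
rep()
a=manip.grab_frame('top')[:,:,::-1];c=save('scene','pics/s6.png')[195:285,215:315]
cv2.imwrite('pics/c6.png',np.hstack([cv2.resize(a[140:245,255:355],(400,420),interpolation=cv2.INTER_CUBIC),cv2.resize(c,(400,420),interpolation=cv2.INTER_CUBIC)]))
for th in(1.2,1.32):
    q=th-.6;X=np.r_[O+RS@[.056-.085*np.sin(q),0],.036+.085*np.cos(q)]
    print(th,(proj('top',[X])[0]-[255,140])*4,(proj('scene',[X])[0]-[215,195])*[4,420/90]+[400,0])
E
```

```text
t 11.55 stand xyz mm [ 173.6 -245.2  184. ] F stand [0.11 1.04] -1.31 w 0.00024409227402534276
turn needed deg [ 0.02 -0.2  -0.32]
1.2 [190.34227995 188.05221112] [609.91896508 120.60007098]
1.32 [191.89779956 200.92264807] [605.74552726 118.03190515]
```

View pics/c6.png

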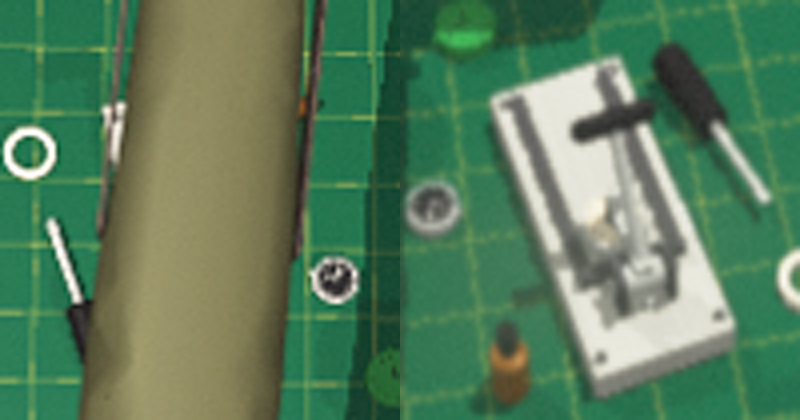

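The scene shows the clamp over with its bar at (614,120), where 1.2 rad predicts (610,121). The watch is under the foot at about (600,232), and the bystanders in view are where they were. I'll hand it in.

```bash
python3 -c "
from station import manip
print(manip.finish_job())"
```

```text
the job is handed in; nothing more can be done
None
```

I pushed the watch along the channel to the pickup block and snapped the clamp over onto it. The last picture shows the clamp closed with the watch under its foot, and I've handed the job in; it returned no verdict.

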